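# Free the eccentric cam and close the jaw slide of a welding fixture on a tube

### The job

On the welding fixture, push the cam's upright handle round until the cam's low point faces the slide's side lug, which is when its lever points straight out sideways, square to the slide and away from it. Only then push the slide forward by its upright plate until its nose holds the square tube flat against the fence, leaving the cam at its low point. Only push with the fingers: do not pick up or lift anything, and leave the hammer, tin and spanner alone.

Things in the scene. Friction and masses are not known exactly. Their poses are not given: they have to be found in the camera images.
- fixture: fixed dark steel base plate 260 x 190 x 12 mm carrying the whole fixture. Origin on the table surface; x = direction in which the slide is pushed forward (roughly away from the robot), y to the left of that, z up. Plate spans x -180 to +80, y -130 to +60. Two rails, tops at z 24, at y = +-21.5 to +-32.5 and x -165 to +5, guide the slide along y = 0
- fence_face (a point): middle of the fence's flat face, at fixture (60, 0, 27) mm, looking to -x. The fence is fixed, 110 mm wide (y +-55), 15 mm thick, its top 45 mm above the table
- cam_pivot (a point): vertical axis of the cam, at the top of its lever hub: fixture (-45, -75, 56) mm. The cam is a steel disc of radius 34 mm, 26 to 44 mm above the table, set 16 mm off this axis, so its edge lies 18 mm (low point) to 50 mm from the axis
- cam (a joint): cam angle in rad, counter-clockwise from above positive, travel -0.8 to 2.5. At 0 the low point faces the slide's lug and the lever points along fixture -y; at 1.57 the lever points along fixture +x. Starts at 1.2 to 2.2 with the disc in the lug's way: turn it clockwise. No stop or click at 0; it stays where left (friction, about 5 N at the handle)
- cam_handle (a point): centre of the top of the cam's handle: black upright round post, diameter 18 mm, 56 to 91 mm above the table, 80 mm from the pivot at the end of a flat lever (16 mm wide, 48 to 56 mm above the table). Of the rest of the fixture only the slide's push plate is higher than the lever
- slide: loose steel bar, 155 x 40 x 20 mm, about 0.7 kg, in the channel, x forward. Home = its origin (on its underside) at fixture (0, 0, 12) mm; starts 28 to 45 mm back. Own frame: bar from x -125 to nose face at +30 (nose 30 high). Side lug, 14 thick, out to y -100, front face at x -65, 15 to 32 mm up; meets the cam unless it is near its low point (2 mm clear when home)
- push_plate (a point): centre of the rear (-x) face of the slide's upright push plate, 85 mm behind the slide's origin and 45 mm above its underside: plate 56 mm wide (y), 12 mm thick, its top 74 mm above the table; behind it the bar's top is 32 mm above the table. The slide moves with 3 to 8 N of friction
- tube: loose dark square steel tube 30 x 30 mm, 100 mm long along its y, about 0.27 kg, lying across the base plate (origin: centre of its underside, 12 mm above the table) between the slide's nose and the fence, 3 to 8 mm short of the fence and slightly askew. Flat against the fence its origin is at fixture x = +45 mm
- hammer: loose hammer, 260 mm long, lying beyond the fence; leave it
- tin: loose tin, diameter 60 mm, 75 mm high, standing to the left of the fixture, origin under its centre; leave it
- spanner: loose spanner, 180 mm long, lying to the right of the fixture; leave it
Not all that is in view belongs to the job. Of the things that look like the tube, the larger one is meant. There is more than one size of the slide; the job needs the larger.

How it is judged:
On the way, in this order (a step that is already met when the one before it is completed fails the run):
1. the cam is turned to its low point (within 0.25 rad) while the slide is still back where it was (within 10 mm) (value of joint cam between -0.25 and 0.25 rad and distance of slide from where it was at the start of the episode below 0.01 m), for 0.2 s.
2. the slide is home, with the tube flat against the fence (x of slide in the frame of fixture between -0.003 and 0.004 m and z of slide in the frame of fixture between 0.009 and 0.016 m and angle between the x axis of slide and the x axis of fixture, either way round below 0.06 rad and x of tube in the frame of fixture between 0.0425 and 0.0475 m and y of tube in the frame of fixture between -0.025 and 0.025 m and z of tube in the frame of fixture between 0.009 and 0.016 m and angle between the y axis of tube and the y axis of fixture, either way round below 0.04 rad and angle between tube's own z axis and vertical below 0.1 rad and value of joint cam between -0.25 and 0.25 rad), for 0.2 s.
At the end, for the whole second after the job is handed in: the cam is within 0.25 rad of its low point, the slide lies in its channel within 3 mm of home, the tube lies on the plate flat against the fence (within 2.5 mm and 0.04 rad, within 25 mm of the middle), and all is at rest (all of step 2 and linear speed of each of slide, tube below 0.01 m/s); the robot touches nothing.
It fails at once if the slide is pushed more than 10 mm before the cam is at its low point (or the cam is turned away from it afterwards) (distance of slide from where it was at the start of the episode above 0.011 m and (value of joint cam above 0.35 rad or value of joint cam below -0.35 rad)).
It fails at once if the slide is lifted out of its channel (z of slide in the frame of fixture above 0.02 m).
It fails at once if the tube is lifted or tipped (z of tube in the frame of fixture above 0.02 m or angle between tube's own z axis and vertical above 0.35 rad).
It fails at once if the hammer, tin or spanner is moved more than 20 mm (distance of any of hammer, tin, spanner from where it was at the start of the episode above 0.02 m).
It also fails if it takes over 54 s, if anything falls off the work surface, if the arm or the gripper's body presses on something with over 40 N, if the wrist force passes 120 N, or if a joint passes its speed limit or range.

### The arm

A 6-joint arm with a two-finger parallel gripper is mounted at the origin on the work surface. World frame = base frame: x ahead of the robot, y to its left, z up, the work surface at z = 0. Lengths are in m, angles in rad, forces in N, time in s.
With the tool pointing down it reaches from about 0.325 to 1 m from the base axis. Payload 5.1 kg.
Tool frame: the origin (TCP) lies at the centre of the arm's flange, where the gripper is bolted on; the fingertips stand 173 mm ahead of it and the grasp point (between the pads) lies 155 mm ahead of it; z points along the fingers, y is the line along which they close (so a half turn about z gives the same grasp; the last joint's range is limited). The gripper opens to 85 mm and grips with 20 to 120 N. Pads are 22 mm wide; open, the fingers measure 114 mm over their backs; the gripper's body (76 mm by 85 mm) begins 54 mm behind the grasp point. The pads swing forward as they close: fully open they stand 13 mm farther back than shut.
Start: joints at [-1.36, 0.124, 1.65, -0, 1.367, -0.083], TCP at [0.188, -0.622, 0.405] pointing down, gripper open.
Joint ranges: [-2.61, 2.61], [-1.02, 2.33], [0.03, 2.71], [-1.35, 4.49], [0.32, 2.68], [-2.91, 2.91]. Speed limits (rad/s): [2.57, 2.57, 3.14, 3.14, 3.14, 3.14].

### API

Orientations are given as a 3x3 rotation matrix whose columns are the frame's x, y, z axes.
In Python, from workcell import telemetry, cams, workorder gives the robot as it stands.
- The arm moves only by the tool carry_out, never from a script. Its argument "moves" is one flat list of numbers, 6 for each row, row after row: the shift along the tool's x, y, z in mm, then the turn, a rotation vector about the tool's x, y, z in degrees. A call has 1 to 8 rows; each row shifts and turns the commanded pose from where the row before left it, along the tool's axes as they then stand; what a row does not reach is not made up. A row lasts 1/10 s, in which the tool goes at most 50 mm and 8.59 degrees, less where a joint would pass 70% of its speed; a pose out of reach is approached as far as the arm can. A call is refused whole if a number of a shift passes 50 or a number of a turn 8.59, either way. A call with a gripper value outside its range is refused whole. "jaw" is the opening, from 0 (shut) to 1 (fully open), set as the call begins (left out, the last holds). The fingers move at their own pace and stop on an object; the grip force is fixed at half the most. Time passes only in rows, so rows that do not move let the fingers close. It gives the time, the measured TCP pose, the force, the opening and the grip force at its end, in the units of the state.
- telemetry.observe(): the state, without advancing time (a new reading comes with each control period).
- cams.grab_frame(name): name is "side" or "top"; returns the picture (384x512x3 uint8, red, green, blue); there is no depth.
- cams.camera_model(name): a dict with "fx", "fy", "cx", "cy" (pixels), "origin" and "orientation" of the camera in the world. Camera axes: x right, y up, looking along -z (the intrinsics and any distortion apply to the point x, -y, -z); pixel columns grow to the right and rows downward; lengths in m; the calibration is good to about 2 mm. A picture is of the moment at which its call begins. camera_model takes no time and is no camera call.
- workorder.hand_in(): hands the job in; it is judged then, once.
The state is a dict: "clock": time; "joints": joint angles; "qvel": joint speeds; "effort": joint torques, N m; "ee_pos": TCP position; "tool_rot": TCP orientation; "wrist_force": force on the tool from outside, world axes, zero at the start; "moment": the same for the moment, N m; "width": finger opening in m; "grasp_force": force on a finger pad.
Only numpy, scipy, OpenCV 4.12 (cv2) and the standard library are available. Lean on these libraries where they do the work, as an engineer would, in place of code of your own. Each camera call takes 0.05 s, during which the arm holds its last target. There are 200 camera calls.

## Working session

There is one attempt and no reset: what is moved stays moved. The work goes in short steps, Python scripts to look and compute and a tool call to move; the robot and the scene stay as the last step left them, time stands still between calls to the robot, and variables do not carry over. Pictures are saved under pics/ and viewed, at most 10 in all, crops included, and the job is handed in when it is done.

Besides the shell and the picture viewer there is one more tool, called after "Request:" as a command line: name --argument value ..., lists and objects as JSON in quotes. carry_out: Moves the arm, as the interface text tells. Its arguments: {"type":"object","properties":{"moves":{"type":"array","items":{"type":"number"}},"jaw":{"type":"number"}},"required":["moves"]}

```bash
mkdir -p pics; ls; python3 - <<'E'
from workcell import telemetry, cams
import cv2
s=telemetry.observe(); print(s)
for n in("side","top"):
    im=cams.grab_frame(n); cv2.imwrite(f"pics/{n}0.png",im[:,:,::-1]); print(n,cams.camera_model(n))
E
```

```text
pics
{'clock': 0.0, 'joints': array([-1.35961991e+00,  1.24551991e-01,  1.65164656e+00, -1.40641100e-05,
        1.36746443e+00, -8.26007117e-02]), 'qvel': array([-8.04703738e-04, -5.50672460e-05, -1.90319973e-03, -8.94440069e-04,
       -7.36565221e-04,  8.45984191e-04]), 'effort': array([-2.99956402e-03, -4.23616934e+01, -3.65452266e+01, -2.12209243e-04,
        6.81636011e-03, -2.17577889e-07]), 'ee_pos': array([ 0.188142  , -0.62193422,  0.4034385 ]), 'tool_rot': array([[ 9.57156174e-01,  2.89571853e-01, -4.47431674e-04],
       [ 2.89572156e-01, -9.57154052e-01,  2.02145389e-03],
       [ 1.57095108e-04, -2.06441082e-03, -9.99997857e-01]]), 'wrist_force': array([ 0.34968542, -0.39941594, -0.16303439]), 'moment': array([-0.00927962, -0.05689031,  0.01228723]), 'grasp_force': 0.0, 'width': 0.08538746783885172}
side {'fx': 396.5644398801107, 'fy': 396.5644398801107, 'cx': 253.08528514488063, 'cy': 183.0858529063311, 'origin': array([0.28090918, 0.65002883, 0.7732147 ]), 'orientation': array([[-0.87007449,  0.34251232, -0.35447948],
       [-0.49276896, -0.58658049,  0.64273018],
       [ 0.01221226,  0.73389961,  0.67914816]])}
top {'fx': 428.55646233815565, 'fy': 428.55646233815565, 'cx': 255.26861103999062, 'cy': 186.58715064354817, 'origin': array([0.42177236, 0.004702  , 1.12108882]), 'orientation': array([[-0.01004446,  0.98546438, -0.169585  ],
       [-0.99990872, -0.01143127, -0.00720326],
       [-0.00903713,  0.16949716,  0.98548924]])}
```

View pics/top0.png

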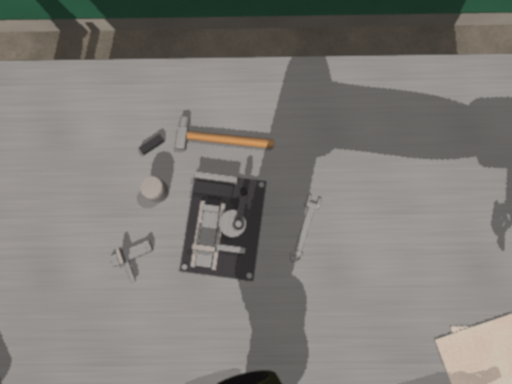

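View pics/side0.png

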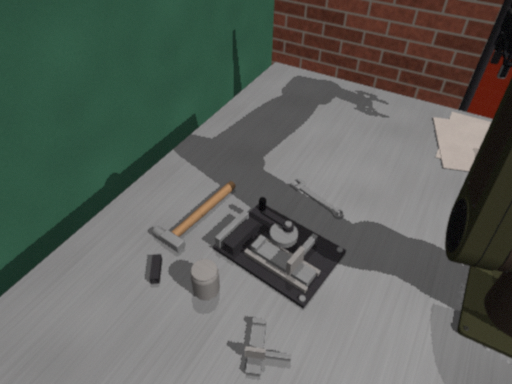

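The top view shows these candidates:
- **Tube:** dark bars at (150,143) and (214,190). The one at (214,190) is larger and lies on the fixture, so it is the tube meant.
- **Slide:** T-shapes at (130,255) on the table and at about (215,240) in the channel. The larger one in the channel is meant.

The cam lever runs from about (238,225) to (244,191). I'll confirm with an enlarged crop.

```bash
python3 - <<'E'
import cv2,numpy as np
a=cv2.imread("pics/top0.png")[160:290,170:280]; b=cv2.imread("pics/side0.png")[185:305,205:355]
f=lambda i,k:cv2.convertScaleAbs(cv2.resize(i,None,fx=k,fy=k,interpolation=cv2.INTER_CUBIC),alpha=1.6)
A=f(a,4);B=f(b,2.3)
c=np.zeros((520,800,3),np.uint8);c[:A.shape[0],:A.shape[1]]=A;c[:B.shape[0],445:445+B.shape[1]]=B
cv2.imwrite("pics/crop0.png",c)
E
```

```text
(no output)
```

View pics/crop0.png

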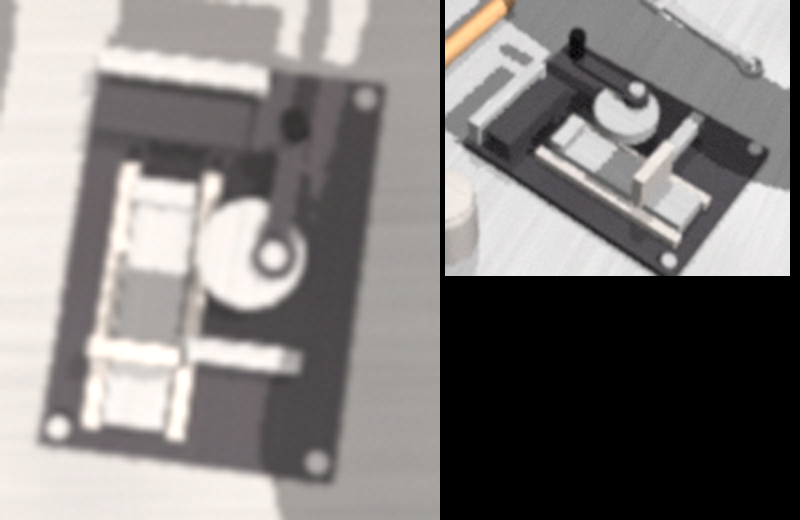

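The crop confirms both: the large dark tube lies behind the fence and the big slide sits in the channel, with its push plate at about (135,352) in the crop. The cam hub is at (272,256) and the black handle top at (294,125), so the lever points nearly along fixture +x. Next I cast rays to fit the fixture pose.

```bash
cat > h.py <<'E'
import numpy as np
from workcell import cams,telemetry
def ray(n,u,v,z):
    m=cams.camera_model(n); d=m["orientation"]@np.array([(u-m["cx"])/m["fx"],-(v-m["cy"])/m["fy"],-1.])
    o=m["origin"]; return o+d*(z-o[2])/d[2]
def fit(F,W):
    F=np.array(F,float);W=np.array(W);f=F-F.mean(0);w=W-W.mean(0)
    a=np.arctan2((f[:,0]*w[:,1]-f[:,1]*w[:,0]).sum(),(f*w).sum())
    R=np.array([[np.cos(a),-np.sin(a)],[np.sin(a),np.cos(a)]]);t=W.mean(0)-R@F.mean(0)
    return a,R,t,W-(F@R.T+t)
E
python3 - <<'E'
from h import *
T=lambda x,y,z:ray("top",170+x/4-.375,160+y/4-.375,z)[:2]
S=lambda x,y,z:ray("side",205+(x-445)/2.3-.28,185+y/2.3-.28,z)[:2]
mk=lambda P:[np.array([-180,60])]
pt=[((-180,60),T(40,443,.012)),((-180,-130),T(332,482,.012)),((80,-130),T(385,84,.012)),((-45,-75),T(272,256,.056)),
 ((75,55),T(103,48,.045)),((75,-55),T(270,68,.045))]
ps=[((-45,-75),S(637,90,.056)),((80,-130),S(580,30,.012)),((-180,-130),S(768,153,.012)),((-180,60),S(668,275,.012))]
for p in(pt,ps,pt+ps):
    a,R,t,r=fit([np.array(q[0])/1000 for q in p],[q[1] for q in p]);print(a,t,(r*1000).round(1).tolist())
G=lambda w:(R.T@(w-t)*1000).round(1)
print("handle",G(T(294,123,.091)),G(S(577,33,.091)))
print("plate top rear L,R edge",G(T(88,360,.074)),G(T(180,365,.074)),"front",G(T(90,340,.074)),G(T(180,345,.074)))
print("slide tail",G(T(105,423,.032)),G(T(168,430,.032)),"nose",G(T(135,183,.042)),G(T(195,187,.042)))
print("lug end", G(T(300,352,.044)),G(T(300,372,.044)))
E
```

```text
-0.14249930531672705 [0.56745135 0.12389839] [[0.7, -1.4], [1.7, 1.1], [0.0, 0.9], [-0.1, 1.2], [-1.8, -1.8], [-0.5, -0.1]]
-0.20126100137240227 [0.57034058 0.1151375 ] [[0.2, 3.5], [2.3, -5.2], [1.7, 3.7], [-4.2, -2.0]]
-0.16188567796933792 [0.56824868 0.12143198] [[-1.7, -2.2], [2.8, -0.2], [2.0, 4.5], [0.4, 2.6], [-3.4, 2.3], [-0.0, 3.7], [-0.3, -0.5], [-1.2, -13.6], [0.1, 5.3], [1.5, -1.7]]
handle [ 34.3 -75. ] [ 34.  -73.9]
plate top rear L,R edge [-125.3   26.7] [-119.8  -28.9] front [-113.3   27.6] [-108.   -26.9]
slide tail [-162.1   16. ] [-160.4  -23.8] nose [-11.3  21.8] [ -8.1 -16.3]
lug end [-100.5  -98.3] [-112.6 -100.2]
```

```bash
cat >> h.py <<'E'
A=-0.1425; T0=np.array([.56745,.1239]); RF=np.array([[np.cos(A),-np.sin(A)],[np.sin(A),np.cos(A)]])
W=lambda x,y:RF@np.array([x,y])/1000+T0
G=lambda w:RF.T@(np.array(w)[:2]-T0)*1000
def cf(q,off=20):  # finger centre in fixture mm for cam angle q
    return np.array([-45,-75])+80*np.array([np.sin(q),-np.cos(q)])+off*np.array([np.cos(q),np.sin(q)])
def to(x,y,z,psi=None):  # shift (tool axes, mm) and turn (deg) to fixture x,y, tip height z mm
    s=telemetry.observe();R=s["tool_rot"];d=np.r_[W(x,y),z/1000+.173]-s["ee_pos"]
    p=np.arctan2(R[1,0],R[0,0]); print("fix",G(s["ee_pos"]).round(1),"tipz",round(1000*s["ee_pos"][2]-173,1),"psi-A deg",round(np.degrees(p-A),2),"F",s["wrist_force"].round(1),"t",s["clock"],"w",round(s["width"],4))
    print("shift tool",(R.T@d*1000).round(1), "turn rz", None if psi is None else round(-np.degrees(psi+A-p),1))
E
python3 - <<'E'
from h import *
T=lambda x,y,z:ray("top",170+x/4-.375,160+y/4-.375,z)[:2]
h=G(T(294,123,.091));d=h-[-45,-75];print(h,np.hypot(*d),"q",np.arctan2(d[0],-d[1]))
print([G(T(88,360,.074)),G(T(180,365,.074))])
to(*cf(1.57,35),110,np.pi/2)
E
```

```text
[ 33.97925011 -77.9587765 ] 79.03465256845001 q 1.5333511308463657
[array([-123.63471534,   26.82167445]), array([-119.24524956,  -28.87429246])]
fix [-269.5 -792.1] tipz 230.6 psi-A deg 25.0 F [-0.4  0.1  0.9] t 0.1 w 0.0855
shift tool [ 593.8 -552.7  121.7] turn rz -65.0
```

Request:
carry_out --moves '[33,-31,0,0,0,0,33,-31,0,0,0,0,33,-31,0,0,0,0,33,-31,0,0,0,0,33,-31,0,0,0,0,33,-31,0,0,0,0,33,-31,0,0,0,0,33,-31,0,0,0,0]' --jaw 0

```text
clock: 0.9
ee_pos: [0.3694, -0.3065, 0.4043]
tool_rot: [[0.957, 0.289, -0.0], [0.289, -0.957, 0.0], [-0.0, -0.0, -1.0]]
wrist_force: [0.7, -0.0, -0.3]
width: 0.0001
grasp_force: 0.0
```

Request:
carry_out --moves '[33,-31,0,0,0,0,33,-31,0,0,0,0,33,-31,0,0,0,0,33,-31,0,0,0,0,33,-31,0,0,0,0,33,-31,0,0,0,0,33,-31,0,0,0,0,33,-31,0,0,0,0]'

```text
clock: 1.7
ee_pos: [0.5504, 0.0074, 0.4043]
tool_rot: [[0.957, 0.29, -0.0], [0.29, -0.957, -0.0], [-0.0, -0.0, -1.0]]
wrist_force: [0.8, -1.6, 0.5]
width: -0.0003
grasp_force: 0.0
```

Request:
carry_out --moves '[0,0,0,0,0,-8.1,0,0,0,0,0,-8.1,0,0,0,0,0,-8.1,0,0,0,0,0,-8.1,0,0,0,0,0,-8.1,0,0,0,0,0,-8.1,0,0,0,0,0,-8.1,0,0,0,0,0,-8.1]'

```text
clock: 2.5
ee_pos: [0.5498, 0.0055, 0.4041]
tool_rot: [[0.14, 0.99, -0.001], [0.99, -0.14, 0.0], [-0.0, -0.001, -1.0]]
wrist_force: [0.9, -0.4, -0.0]
width: -0.0002
grasp_force: 0.0
```

```bash
python3 -c "
from h import *
to(*cf(1.57,35),110,np.pi/2)"
```

```text
fix [  -0.7 -119.7] tipz 231.1 psi-A deg 90.13 F [ 0.9 -0.4 -0. ] t 2.5 w -0.0002
shift tool [ 79.6  36.  121. ] turn rz 0.1
```

Request:
carry_out --moves '[40,18,0,0,0,0,40,18,0,0,0,0,0,0,40,0,0,0,0,0,40,0,0,0,0,0,30,0,0,0,0,0,0,0,0,0]'

```text
clock: 3.1
ee_pos: [0.5949, 0.0795, 0.2882]
tool_rot: [[0.145, 0.989, -0.012], [0.989, -0.145, -0.001], [-0.002, -0.012, -1.0]]
wrist_force: [-0.0, -0.1, -0.6]
width: 0.0003
grasp_force: 0.0
```

```bash
python3 -c "
from h import *
import cv2
to(*cf(1.57,35),62,np.pi/2)
a=cams.grab_frame('side')[150:310,180:370,::-1];b=cams.grab_frame('top')[120:290,150:300,::-1]
f=lambda i,k:cv2.convertScaleAbs(cv2.resize(i,None,fx=k,fy=k,interpolation=cv2.INTER_CUBIC),alpha=1.6)
c=np.zeros((400,800,3),np.uint8);x=f(a,2.3);c[:x.shape[0],:x.shape[1]]=x;y=f(b,2.3);c[:y.shape[0],440:440+y.shape[1]]=y
cv2.imwrite('pics/c1.png',c)"
```

```text
fix [ 33.5 -40.1] tipz 115.2 psi-A deg 89.81 F [-0.  -0.1 -0.6] t 3.1 w 0.0003
shift tool [ 0.1  2.1 53.2] turn rz -0.2
```

View pics/c1.png

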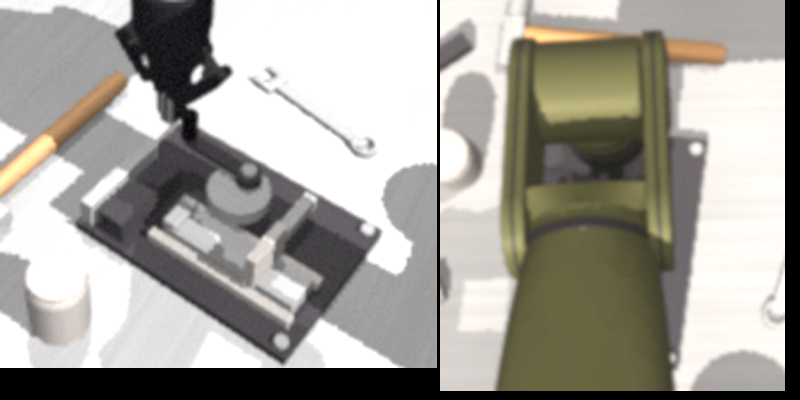

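The side view shows the closed fingertips at (170,115) in the crop, just to the left of the handle top at (190,118) and still above it. I'll descend and start pushing.

Request:
carry_out --moves '[0,2,25,0,0,0,0,0,25,0,0,0,0,0,0,0,0,0,0,0,0,0,0,0]'

```text
clock: 3.6
ee_pos: [0.6, 0.0791, 0.2469]
tool_rot: [[0.146, 0.989, 0.003], [0.989, -0.146, 0.0], [0.0, 0.003, -1.0]]
wrist_force: [0.6, -0.1, -0.1]
width: -0.0
grasp_force: 0.0
```

```bash
python3 -c "
from h import *
to(*cf(1.57,20),63,np.pi/2)
qs=np.radians(np.arange(90,-1,-7.5)); P=[cf(q) for q in qs]
for q,a,b in zip(qs,P,P[1:]):
    d=b-a; e=np.array([np.cos(q),np.sin(q)]); # tool x in fixture has angle q
    print(round(np.degrees(q)),(d@e).round(2),(d@[np.sin(q),-np.cos(q)]).round(2))"
```

```text
fix [ 38.5 -39.8] tipz 73.9 psi-A deg 89.79 F [ 0.6 -0.1 -0.1] t 3.6 w -0.0
shift tool [-15.3  -3.5  10.9] turn rz -0.2
90 -10.61 1.93
82 -10.61 1.93
75 -10.61 1.93
68 -10.61 1.93
60 -10.61 1.93
53 -10.61 1.93
45 -10.61 1.93
38 -10.61 1.93
30 -10.61 1.93
22 -10.61 1.93
15 -10.61 1.93
7 -10.61 1.93
```

Request:
carry_out --moves '[0,-3.5,11,0,0,0,-6,0,0,0,0,0,-6,0,0,0,0,0,0,0,0,0,0,0]'

```text
clock: 4.0
ee_pos: [0.594, 0.067, 0.2343]
tool_rot: [[0.146, 0.989, 0.001], [0.989, -0.146, -0.0], [-0.0, 0.001, -1.0]]
wrist_force: [0.7, 0.2, -0.5]
width: -0.0
grasp_force: 0.0
```

```bash
python3 -c "
from h import *
to(*cf(1.57,20),63,np.pi/2)"
```

```text
fix [ 34.4 -52.6] tipz 61.3 psi-A deg 89.75 F [ 0.7  0.2 -0.5] t 4.0 w -0.0
shift tool [-2.5  0.6 -1.7] turn rz -0.3
```

Now the arc, 8 rows of 5° first.

Request:
carry_out --moves '[-2.5,0.5,-1,0,0,0,-7.05,1.4,0,0,0,5,-7.05,1.4,0,0,0,5,-7.05,1.4,0,0,0,5,-7.05,1.4,0,0,0,5,-7.05,1.4,0,0,0,5,-7.05,1.4,0,0,0,5,-7.05,1.4,0,0,0,5]'

```text
clock: 4.8
ee_pos: [0.5843, 0.0172, 0.2354]
tool_rot: [[0.69, 0.724, 0.003], [0.724, -0.69, 0.002], [0.004, 0.001, -1.0]]
wrist_force: [1.9, 4.9, -2.0]
width: 0.0005
grasp_force: 2.7
```

```bash
python3 -c "
from h import *
q=np.radians(55)
to(*cf(q,20),62,q)"
```

```text
fix [  31.8 -103.2] tipz 62.4 psi-A deg 54.57 F [ 1.9  4.9 -2. ] t 4.8 w 0.0005
shift tool [-0.9  0.9  0.4] turn rz -0.4
```

Contact force is 5 N and the path is on track. I'll continue to about 10° and then look.

Request:
carry_out --moves '[-7.5,2,0,0,0,5,-7.1,1.5,0,0,0,5,-7.1,1.5,0,0,0,5,-7.1,1.5,0,0,0,5,-7.1,1.5,0,0,0,5,-7.1,1.5,0,0,0,5,-7.1,1.5,0,0,0,5,-7.1,1.5,0,0,0,5]'

```text
clock: 5.6
ee_pos: [0.5416, -0.0209, 0.2356]
tool_rot: [[0.994, 0.111, 0.005], [0.111, -0.994, 0.002], [0.005, -0.001, -1.0]]
wrist_force: [4.5, 4.1, -0.7]
width: -0.0
grasp_force: 2.5
```

```bash
python3 -c "
from h import *
q=0
to(*cf(q,20),62,q)"
```

```text
fix [  -5. -147.] tipz 62.6 psi-A deg 14.56 F [ 4.5  4.1 -0.7] t 5.6 w -0.0
shift tool [-21.4   2.7   0.5] turn rz 14.6
```

Request:
carry_out --moves '[-7.1,1.5,0,0,0,5,-7.1,1.5,0,0,0,5,-6.5,1.4,0,0,0,4.5,0,0,0,0,0,0,0,0,0,0,0,0]'

```text
clock: 6.1
ee_pos: [0.5209, -0.0263, 0.2356]
tool_rot: [[0.991, -0.135, 0.002], [-0.135, -0.991, -0.0], [0.002, -0.0, -1.0]]
wrist_force: [1.0, 1.2, 1.3]
width: -0.0003
grasp_force: 1.0
```

```bash
python3 -c "
from h import *
q=0
to(*cf(q,20),62,q)"
```

```text
fix [ -24.7 -155.3] tipz 62.6 psi-A deg 0.39 F [1.  1.2 1.3] t 6.1 w -0.0003
shift tool [-0.3 -0.3  0.6] turn rz 0.4
```

Request:
carry_out --moves '[20,0,0,0,0,0,0,0,-40,0,0,0,0,0,-40,0,0,0,-45,-20,0,0,0,0,-45,-20,0,0,0,0,-45,-20,0,0,0,0,-20,-45,0,0,0,0,0,0,0,0,0,0]'

```text
clock: 6.9
ee_pos: [0.3986, 0.0996, 0.3143]
tool_rot: [[0.992, -0.129, -0.001], [-0.129, -0.992, 0.001], [-0.001, -0.001, -1.0]]
wrist_force: [1.6, -0.5, 0.5]
width: -0.0003
grasp_force: 0.0
```

```bash
python3 -c "
from h import *
import cv2
to(-155,0,62,0)
I=cams.grab_frame('side');cv2.imwrite('pics/s2f.png',I[:,:,::-1])
a=I[170:310,190:360,::-1]
cv2.imwrite('pics/c2.png',cv2.convertScaleAbs(cv2.resize(a,None,fx=4,fy=4,interpolation=cv2.INTER_CUBIC),alpha=1.6))"
```

```text
fix [-163.6  -48. ] tipz 141.3 psi-A deg 0.77 F [ 1.6 -0.5  0.5] t 6.9 w -0.0003
shift tool [  9.4 -47.9  79.4] turn rz 0.8
```

View pics/c2.png

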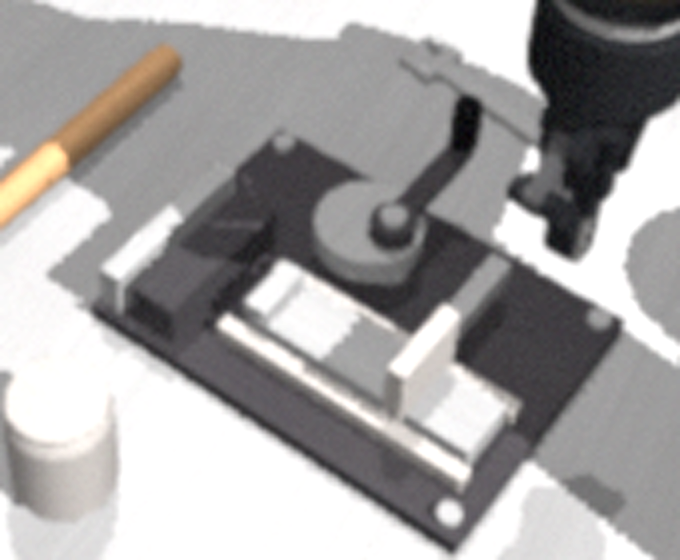

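The lever now points out sideways, away from the slide: handle top at (468,104), hub top at (393,213). I'll measure the cam angle, using the plate corners as reference.

```bash
python3 -c "
from h import *
S=lambda x,y,z:ray('side',190+x/4-.375,170+y/4-.375,z)[:2]
p=[((80,-130),S(283,128,.012)),((-180,-130),S(621,322,.012)),((-180,60),S(455,546,.012)),((80,60),S(95,308,.012)),((-45,-75),S(393,213,.056))]
a,R,t,r=fit([np.array(q[0])/1000 for q in p],[q[1] for q in p]);print(a,t,(r*1000).round(1).tolist())
for H in (S(468,104,.091),):
  for d in (G(H)-[-45,-75], R.T@(H-t)*1000-[-45,-75]): print(d,np.hypot(*d),'q',np.arctan2(d[0],-d[1]))
print('plate rear top', G(S(402,415,.05)), G(S(412,377,.074)),G(S(460,335,.074)))
"
```

```text
-0.14384960747793218 [0.56599554 0.12426199] [[-1.5, -0.5], [2.2, 3.2], [0.4, 0.6], [-3.9, 1.4], [2.8, -4.8]]
[  0.12983037 -79.29197595] 79.29208224405325 q 0.0016373694085464584
[  1.82943105 -79.50213871] 79.52318452476817 q 0.023007032091868204
plate rear top [-125.49969489   33.51656511] [-124.08826567   25.09641261] [-129.39263201  -14.269497  ]
```

Cam angle is about 0, so step 1 is done. Next I go behind the push plate.

Request:
carry_out --moves '[6,-24,0,0,0,0.8,6,-24,0,0,0,0,0,0,30,0,0,0,0,0,30,0,0,0,0,0,28,0,0,0,0,0,0,0,0,0,0,0,0,0,0,0]'

```text
clock: 7.65
ee_pos: [0.4204, 0.1413, 0.2267]
tool_rot: [[0.988, -0.151, -0.002], [-0.151, -0.988, -0.001], [-0.002, 0.001, -1.0]]
wrist_force: [0.8, -0.0, 1.0]
width: 0.0003
grasp_force: 0.0
```

```bash
python3 -c "
from h import *
to(-140,0,50,0)"
```

```text
fix [-148.    -3.7] tipz 53.7 psi-A deg -0.55 F [ 0.8 -0.   1. ] t 7.65 w 0.0003
shift tool [ 8.  -3.8  3.6] turn rz -0.5
```

Request:
carry_out --moves '[4,-3.7,3,0,0,-0.5,4,0,0,0,0,0,5,0,0,0,0,0,5,0,0,0,0,0,5,0,0,0,0,0,5,0,0,0,0,0,5,0,0,0,0,0,5,0,0,0,0,0]'

```text
clock: 8.45
ee_pos: [0.4573, 0.1404, 0.2238]
tool_rot: [[0.99, -0.142, -0.006], [-0.142, -0.99, 0.0], [-0.006, 0.0, -1.0]]
wrist_force: [-8.8, 1.3, 8.4]
width: 0.0002
grasp_force: 4.6
```

```bash
python3 -c "
from h import *
to(-96,0,50,0)"
```

```text
fix [-111.4    0.7] tipz 50.8 psi-A deg 0.0 F [-8.8  1.3  8.4] t 8.45 w 0.0002
shift tool [15.4  0.7  0.8] turn rz 0.0
```

Request:
carry_out --moves '[3,0,-0.5,0,0,0,3,0,0,0,0,0,2,0,0,0,0,0,2,0,0,0,0,0,0,0,0,0,0,0]'

```text
clock: 8.95
ee_pos: [0.4669, 0.139, 0.2239]
tool_rot: [[0.99, -0.142, -0.006], [-0.142, -0.99, 0.0], [-0.006, 0.001, -1.0]]
wrist_force: [-8.6, 0.9, 4.1]
width: 0.0001
grasp_force: 4.1
```

Request:
carry_out --moves '[1.5,0,0,0,0,0,0,0,0,0,0,0]'

```text
clock: 9.15
ee_pos: [0.4683, 0.1388, 0.2239]
tool_rot: [[0.99, -0.142, -0.007], [-0.142, -0.99, 0.0], [-0.007, 0.001, -1.0]]
wrist_force: [-9.1, 1.1, 5.2]
width: -0.0003
grasp_force: 4.4
```

```bash
python3 -c "
from h import *
to(-96,0,50,0)"
```

```text
fix [-100.3    0.6] tipz 50.9 psi-A deg -0.0 F [-9.1  1.1  5.2] t 9.15 w -0.0003
shift tool [4.3 0.6 0.8] turn rz -0.0
```

Force is steady at about 9 N. I continue in 1 mm steps until it rises sharply.

Request:
carry_out --moves '[1,0,0,0,0,0,1,0,0,0,0,0,0,0,0,0,0,0]'

```text
clock: 9.45
ee_pos: [0.4702, 0.1385, 0.2239]
tool_rot: [[0.99, -0.142, -0.007], [-0.142, -0.99, 0.0], [-0.007, 0.001, -1.0]]
wrist_force: [-9.0, 1.3, 5.4]
width: -0.0
grasp_force: 4.6
```

Request:
carry_out --moves '[1,0,0,0,0,0,0,0,0,0,0,0]'

```text
clock: 9.65
ee_pos: [0.4711, 0.1384, 0.2239]
tool_rot: [[0.99, -0.142, -0.007], [-0.142, -0.99, 0.0], [-0.007, 0.001, -1.0]]
wrist_force: [-9.6, 1.2, 5.1]
width: -0.0002
grasp_force: 4.7
```

Request:
carry_out --moves '[1,0,0,0,0,0,0,0,0,0,0,0]'

```text
clock: 9.85
ee_pos: [0.4721, 0.1382, 0.2239]
tool_rot: [[0.99, -0.142, -0.007], [-0.142, -0.99, 0.0], [-0.007, 0.001, -1.0]]
wrist_force: [-9.6, 1.1, 4.6]
width: 0.0001
grasp_force: 4.7
```

Request:
carry_out --moves '[1,0,0,0,0,0,0,0,0,0,0,0]'

```text
clock: 10.05
ee_pos: [0.4731, 0.1381, 0.2239]
tool_rot: [[0.99, -0.142, -0.007], [-0.142, -0.99, 0.0], [-0.007, 0.001, -1.0]]
wrist_force: [-8.9, 0.5, 4.3]
width: -0.0
grasp_force: 4.7
```

Request:
carry_out --moves '[1,0,0,0,0,0,0,0,0,0,0,0]'

```text
clock: 10.25
ee_pos: [0.4737, 0.138, 0.2239]
tool_rot: [[0.99, -0.142, -0.009], [-0.142, -0.99, 0.0], [-0.009, 0.001, -1.0]]
wrist_force: [-12.2, 2.3, 8.3]
width: 0.0002
grasp_force: 6.2
```

Request:
carry_out --moves '[1,0,0,0,0,0,0,0,0,0,0,0]'

```text
clock: 10.45
ee_pos: [0.4742, 0.138, 0.2239]
tool_rot: [[0.99, -0.142, -0.012], [-0.142, -0.99, 0.0], [-0.012, 0.001, -1.0]]
wrist_force: [-16.8, 2.7, 11.4]
width: -0.0003
grasp_force: 8.4
```

Request:
carry_out --moves '[1,0,0,0,0,0,0,0,0,0,0,0]'

```text
clock: 10.65
ee_pos: [0.4747, 0.138, 0.2239]
tool_rot: [[0.99, -0.142, -0.014], [-0.142, -0.99, 0.0], [-0.014, 0.002, -1.0]]
wrist_force: [-19.7, 2.5, 16.6]
width: -0.0001
grasp_force: 10.5
```

```bash
python3 -c "
from h import *
import cv2
to(-96,0,50,0)
I=cams.grab_frame('side')
a=I[170:310,190:360,::-1]
cv2.imwrite('pics/c3.png',cv2.convertScaleAbs(cv2.resize(a,None,fx=4,fy=4,interpolation=cv2.INTER_CUBIC),alpha=1.6))"
```

```text
fix [-93.8   0.8] tipz 50.9 psi-A deg -0.01 F [-19.7   2.5  16.6] t 10.65 w -0.0001
shift tool [-2.2  0.8  0.9] turn rz -0.0
```

View pics/c3.png

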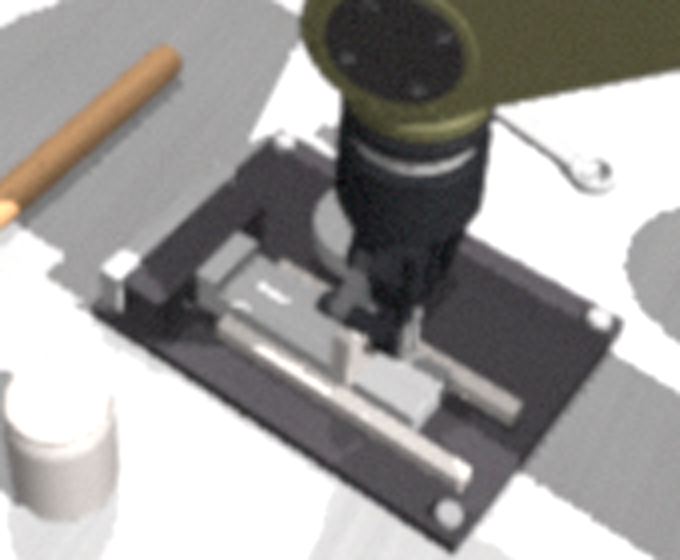

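The fingers are at the plate and the nose is against the tube. The force is climbing, which suggests the stop. I press a little more to square the tube, then back off and check.

Request:
carry_out --moves '[1.5,0,0,0,0,0,1.5,0,0,0,0,0,0,0,0,0,0,0]'

```text
clock: 11.0
ee_pos: [0.4761, 0.1379, 0.2238]
tool_rot: [[0.99, -0.142, -0.023], [-0.142, -0.99, 0.001], [-0.023, 0.002, -1.0]]
wrist_force: [-33.0, 3.3, 26.8]
width: -0.0
grasp_force: 16.8
```

Request:
carry_out --moves '[1.5,0,0,0,0,0,0,0,0,0,0,0]'

```text
clock: 11.2
ee_pos: [0.4768, 0.1379, 0.2238]
tool_rot: [[0.989, -0.142, -0.027], [-0.142, -0.99, 0.001], [-0.027, 0.003, -1.0]]
wrist_force: [-39.6, 4.5, 31.4]
width: 0.0001
grasp_force: 19.9
```

The tool tilts while the tip stays put, which is a hard stop. I retreat and inspect.

Request:
carry_out --moves '[-10,0,0,0,0,0,-15,0,0,0,0,0,0,0,-45,0,0,0,0,0,-45,0,0,0,-40,0,-45,0,0,0,0,50,0,0,0,0,0,50,0,0,0,0,0,50,0,0,0,0]'

```text
clock: 12.0
ee_pos: [0.4023, -0.0042, 0.3529]
tool_rot: [[0.99, -0.139, 0.003], [-0.139, -0.99, -0.001], [0.003, 0.0, -1.0]]
wrist_force: [1.2, 0.2, 0.9]
width: 0.0002
grasp_force: 0.0
```

Request:
carry_out --moves '[0,50,0,0,0,0,0,50,0,0,0,0,0,50,0,0,0,0,0,50,0,0,0,0,0,50,0,0,0,0,0,0,0,0,0,0]'

```text
clock: 12.6
ee_pos: [0.3662, -0.2557, 0.3526]
tool_rot: [[0.989, -0.149, 0.001], [-0.149, -0.989, -0.003], [0.001, 0.003, -1.0]]
wrist_force: [0.5, 0.5, -0.4]
width: 0.0001
grasp_force: 0.0
```

```bash
python3 -c "
from h import *
import cv2
a=cams.grab_frame('top')[160:290,170:280,::-1];b=cams.grab_frame('side')[170:310,190:360,::-1]
f=lambda i,k:cv2.convertScaleAbs(cv2.resize(i,None,fx=k,fy=k,interpolation=cv2.INTER_CUBIC),alpha=1.6)
A_=f(a,4);B=f(b,2)
c=np.zeros((520,800,3),np.uint8);c[:520,:440]=A_;c[:B.shape[0],450:450+B.shape[1]]=B
cv2.imwrite('pics/c4.png',c)"
```

```text
(no output)
```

View pics/c4.png

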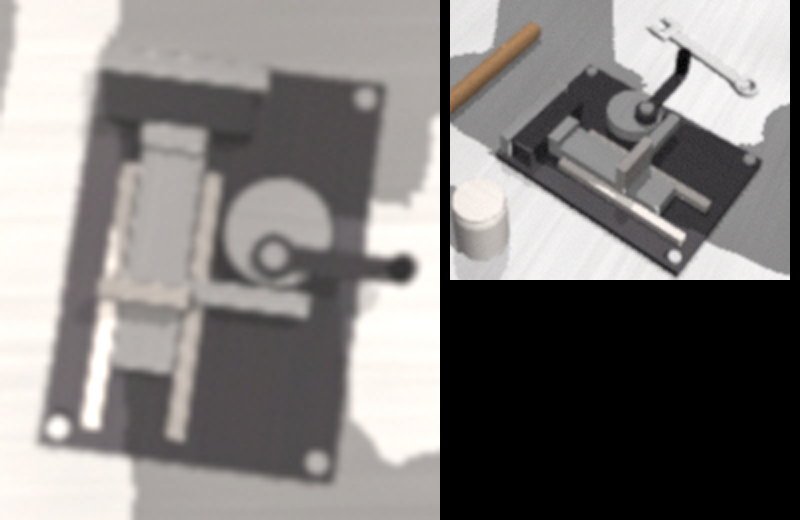

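The tube lies flat against the fence, with the nose on it at (175,125). The lever still points sideways, from (272,256) to (402,266). One last numeric check.

```bash
python3 -c "
from h import *
T=lambda x,y,z:ray('top',170+x/4-.375,160+y/4-.375,z)[:2]
d=G(T(402,266,.091))-[-45,-75];print('q',np.arctan2(d[0],-d[1]))
print('plate rear(-85)',G(T(147,304,.074)),'nose(30)',G(T(175,125,.042)),'tail(-125)',G(T(142,371,.032)))
print('tube rear edge (30)',G(T(107,119,.042)),G(T(250,136,.042)), 'fence front top (60)',G(T(105,72,.045)),G(T(266,92,.045)))"
```

```text
q 0.016783913435653858
plate rear(-85) [-85.5802317   -3.51772389] nose(30) [30.44602173  0.07449851] tail(-125) [-125.76794422   -1.31725783]
tube rear edge (30) [28.60664464 43.76109974] [ 29.6717519  -48.41060926] fence front top (60) [58.1382032  49.25695462] [ 58.70326184 -54.78077872]
```

Everything reads home: slide within about 0.5 mm, tube spanning 29–59, cam about 0. Handing in.

```bash
python3 -c "
from workcell import workorder
print(workorder.hand_in())"
```

```text
the job is handed in; nothing more can be done
None
```

The job is handed in: the cam measured about 0.02 rad from its low point, the slide was within about 1 mm of home, and the tube was flat against the fence; the judge returned no verdict.

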